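# Open the inspection cover of a gear-drive box

## Robot

A 6-joint arm with a two-finger parallel gripper is mounted at the origin on a cart in front of the work surface, level with it; the furniture and walls round the work are solid. World frame = base frame: x ahead of the robot, y to its left, z up, the work surface at z = 0. Lengths are in mm, angles in rad, forces in N, time in s.
With the tool pointing down it reaches from about 300 to 775 mm from the base axis. Payload 14.6 kg.
Tool frame: the origin (TCP) lies at the very end of the fingers, on their centre line; the grasp point (between the pads) lies 19 mm behind it; y points along the fingers, z is the direction in which the jaws open and shut, and the axes are right-handed (so a half turn about y gives the same grasp; the last joint's range is limited). The gripper opens to 94 mm and grips with 3 to 60 N. Pads are 16 mm wide; open, the fingers measure 119 mm over their backs; the gripper's body (75 mm by 177 mm) begins 78 mm behind the grasp point.
Start: joints at [-1.178, 0.3, 1.521, -0, 1.321, -0.067], TCP at [244.065, -492.871, 205.446] pointing down, gripper open.
Joint ranges: [-3.03, 3.03], [-0.79, 2.21], [0.23, 2.52], [-1.04, 4.18], [0, 3.07], [-2.55, 2.55]. Speed limits (rad/s): [2.22, 2.22, 2.57, 3.14, 3.14, 3.14].

## Interface

Orientations are given as [roll, pitch, yaw] about the fixed x, y, z axes, in that order (R = Rz(yaw) Ry(pitch) Rx(roll)).
In Python, from cell import monitor, optics, manip gives the robot as it stands.
- The arm moves only by the shell command python3 -m creep 'ROWS' [FORCE]. ROWS is JSON, a list of rows, each an object of numbers: "tx", "ty", "tz": the shift along the tool's x, y, z scaled (see below); "turn": the turn about the tool's y scaled (see below); "fingers": the finger opening in mm, from 0 to 94. In form: [{"tx": .., "ty": .., "tz": .., "turn": .., "fingers": ..}, ...]. A call has 1 to 20 rows; each row is the pose to reach, as a shift and turn from the pose measured when the call began, along the tool's axes at that moment, turning the shorter way round; what a row does not reach only later rows make up. The controller multiplies each number of a shift by 200 mm and each number of a turn by pi rad. A row lasts 1/10 s, in which the tool goes at most 50 mm and 8.59 degrees, less where a joint would pass 70% of its speed; a pose out of reach is approached as far as the arm can. A call with a number of a shift or a turn outside -1 to 1 is refused whole. A call with a gripper value outside its range is refused whole. The fingers move at their own pace and stop on an object; FORCE is the grip in N (left out, the last holds). Time passes only in rows, so rows that repeat a pose let the fingers close. It gives the time, the measured TCP pose, the force and the opening at its end, in the units of the state.
- monitor.read_state(): the state, without advancing time (a new reading comes with each control period).
- optics.camera(name): name is "side" or "top"; returns a dict with "frame" (420x560x3 uint8, red, green, blue), "range_z" (420x560 float32, mm along the optical axis (not along the pixel's ray), 0 where there is no reading), "fx", "fy", "cx", "cy" (pixels), "distortion" ([k1, k2, p1, p2, k3] as OpenCV has them; the pictures are not rectified), "R" (3x3) and "t" (3): a world point X has camera coordinates R X + t. Camera axes: x right, y down, z forward; pixel columns grow to the right and rows downward; lengths in mm; the calibration is good to about 2 mm. A picture is of the moment at which its call begins.
- manip.sign_off(): hands the job in, once; it reports no verdict.
The state is a dict: "clock": time; "joints": joint angles; "qd": joint speeds; "effort": joint torques, N m; "eef_pos": TCP position; "eef_rot": TCP orientation; "wrist_force": force on the tool from outside, world axes, zero at the start; "moment": the same for the moment, N m; "finger_gap": finger opening in mm.
Only numpy, scipy, OpenCV 4.12 (cv2) and the standard library are available. Lean on these libraries where they do the work, as an engineer would, in place of code of your own. Each camera call takes 0.05 s, during which the arm holds its last target.

## Task

Open the grey gear-drive box: swing both dark steel turn buttons aside until they are clear of the cover, then take the cover out by its handle and lay it flat on the black rubber mat, handle up and with no edge over the side of the mat. Set the cover down, do not drop it, and leave the other things on the bench where they are.

Things in the scene. Friction and masses are not known exactly. Their poses are not given: they have to be found in the camera images.
- housing: Grey ribbed gear-drive box, fixed; 166 (its x) x 256 (its y) x 75 mm high, left or right of the robot; feet stand 15 mm out of its long sides, a shaft stub 13 mm out of its +y end. Origin: centre of its underside, z up. Its top has a central recess 126 x 166 mm, 6 mm deep, where the cover lies flush on a ledge with 3 mm play all round; a flat flange at each y end carries a turn button.
- cover: The box's loose inspection cover: pale aluminium plate 120 (its x) x 160 (its y) x 6 mm, about 0.35 kg, with a fixed black bow handle on top. Origin: centre of its underside; seated, its axes are the box's and its origin is 69 mm above the box's underside. While a turn button reaches over it, it cannot come out.
- cover_handle (a point): Centre of the handle's grip bar, 44 mm above the cover's underside (38 mm above its top face). The bar is 14 mm wide (cover's x), 12 mm high and 90 mm long (cover's y); it stands on two 12 mm legs at its ends, so that 32 mm is open beneath it and 66 mm between the legs.
- mat: The flat black ribbed rubber mat, fixed on the bench, 220 mm (its x) by 260 mm (its y), 4 mm thick; origin: centre of its underside, on the bench.
- button_left (a joint): Dark steel turn button at the box's +y end, rad, positive anticlockwise from above. At 0 its arm points along the box's -y and reaches 20 mm over the cover; at +-1.57 it lies along the flange. It clears the cover beyond 1.06 either way, stops at 1.75, starts within 0.3 of 0, may turn either way and stays where it is left (friction only, about 1.5 N at its post).
- button_left_pivot (a point): Pivot of that button (vertical axis), on the box's top face, 113 mm from the box's centre towards its +y end.
- button_left_post (a point): Top centre of the upright round thumb post at that button's free end, 45 mm from the pivot. Post 12 mm in diameter, rising 22 mm from the arm to 31 mm above the box's top face. The arm is 16 mm wide and lies from 2 to 9 mm above the top face; the screw head at the pivot is 14 mm wide and reaches 13 mm.
- button_right (a joint): Dark steel turn button at the box's -y end, rad, positive anticlockwise from above. At 0 its arm points along the box's +y and reaches 20 mm over the cover; at +-1.57 it lies along the flange. It clears the cover beyond 1.06 either way, stops at 1.75, starts within 0.3 of 0, may turn either way and stays where it is left (friction only, about 1.5 N at its post).
- button_right_pivot (a point): Pivot of that button (vertical axis), on the box's top face, 113 mm from the box's centre towards its -y end.
- button_right_post (a point): Top centre of the upright round thumb post at that button's free end, 45 mm from the pivot. Post 12 mm in diameter, rising 22 mm from the arm to 31 mm above the box's top face. The arm is 16 mm wide and lies from 2 to 9 mm above the top face; the screw head at the pivot is 14 mm wide and reaches 13 mm.
- corner_fl (a point): Corner of the cover's underside at -60 mm x, +80 mm y of its origin.
- corner_fr (a point): Corner of the cover's underside at -60 mm x, -80 mm y of its origin.
- corner_bl (a point): Corner of the cover's underside at +60 mm x, +80 mm y of its origin.
- corner_br (a point): Corner of the cover's underside at +60 mm x, -80 mm y of its origin.
- grease_tin: Bystander: round screw-top tin, 70 mm diameter, 46 mm high, loose, behind the work; origin: centre of its underside.
- wood_block: Bystander: wooden packing block 45 x 110 x 32 mm, loose, behind the work; origin: centre of its underside.
- tape_roll: Bystander: small black roll of tape 57 mm across, 19 mm high, lying flat, loose, behind the work; origin: centre of its underside.
There are look-alikes about, which are no part of the job. Of the things that look like the cover, the middle-sized one is meant.

How it is judged (in metres and radians):
On the way, in this order (a step that is already met when the one before it is completed fails the run):
1. both turn buttons are turned aside, clear of the cover, while the cover still lies in its recess ((value of joint button_left above 1.1 rad or value of joint button_left below -1.1 rad) and (value of joint button_right above 1.1 rad or value of joint button_right below -1.1 rad) and z of cover in the frame of housing below 0.073 m), for 0.2 s.
2. the cover is lifted out of the box, clear above it, with the buttons still aside ((value of joint button_left above 1.1 rad or value of joint button_left below -1.1 rad) and (value of joint button_right above 1.1 rad or value of joint button_right below -1.1 rad) and z of cover in the frame of housing above 0.09 m), for 0.1 s.
At the end, for the whole second after the job is handed in: Both turn buttons stand at least 1.1 rad to one side; the cover lies flat (within 0.05 rad) and handle up on the mat, all four corners of its underside inside the mat's outline and less than 8 mm above the mat's underside, at rest and released ((value of joint button_left above 1.1 rad or value of joint button_left below -1.1 rad) and (value of joint button_right above 1.1 rad or value of joint button_right below -1.1 rad) and x of corner_fl in the frame of mat between -0.11 and 0.11 m and y of corner_fl in the frame of mat between -0.13 and 0.13 m and z of each of corner_fl, corner_fr, corner_bl, corner_br in the frame of mat below 0.008 m and x of corner_fr in the frame of mat between -0.11 and 0.11 m and y of corner_fr in the frame of mat between -0.13 and 0.13 m and x of corner_bl in the frame of mat between -0.11 and 0.11 m and y of corner_bl in the frame of mat between -0.13 and 0.13 m and x of corner_br in the frame of mat between -0.11 and 0.11 m and y of corner_br in the frame of mat between -0.13 and 0.13 m and angle between cover's own z axis and vertical below 0.05 rad and linear speed of cover below 0.02 m/s and angular speed of cover below 0.1 rad/s and contact force between the fingers and cover below 0.1 N); the robot touches nothing.
It fails at once if the cover is dropped: it falls faster than 0.6 m/s (about 18 mm of free fall) with no finger on it (linear speed of cover above 0.6 m/s and contact force between the fingers and cover below 0.05 N and contact force between cover and anything else below 0.05 N).
It fails at once if the grease tin is moved by more than 25 mm (distance of grease_tin from where it was at the start of the episode above 0.025 m).
It fails at once if the wood block is moved by more than 25 mm (distance of wood_block from where it was at the start of the episode above 0.025 m).
It fails at once if the tape roll is moved by more than 25 mm (distance of tape_roll from where it was at the start of the episode above 0.025 m).
It also fails if it takes over 54 s, if anything falls off the work surface, if the arm or the gripper's body presses on something with over 40 N, if the wrist force passes 120 N, or if a joint passes its speed limit or range.

## Working session

There is one attempt and no reset: what is moved stays moved. The work goes in short steps, Python scripts to look and compute and a shell command to move; the robot and the scene stay as the last step left them, time stands still between calls to the robot, and variables do not carry over. Pictures are saved under pics/ and viewed, and the job is handed in when it is done.

```bash
ls; mkdir -p pics; python3 - <<'E'
from cell import monitor, optics
import cv2,numpy as np
print(monitor.read_state())
for n in("top","side"):
    c=optics.camera(n); cv2.imwrite(f"pics/{n}0.png",c["frame"][:,:,::-1]); np.savez(f"{n}0.npz",**c)
    print(n,c["fx"],c["fy"],c["cx"],c["cy"],c["distortion"],c["R"],c["t"])
E
```

```text
pics
{'clock': 0.0, 'joints': array([-1.17757043e+00,  3.00461941e-01,  1.52160258e+00,  1.32021380e-05,
        1.32068635e+00, -6.65991438e-02]), 'qd': array([ 0.00139541, -0.00102159, -0.00038899,  0.00121375,  0.00030412,
        0.00177275]), 'effort': array([ 2.79213069e-03, -5.31800258e+01, -3.52733982e+01,  7.09813088e-02,
        2.44384323e-02, -8.89295166e-05]), 'eef_pos': array([ 243.983154  , -492.62290433,  204.88225594]), 'eef_rot': array([-1.57195113e+00,  8.98389790e-05, -2.68177094e+00]), 'wrist_force': array([-0.22276627, -0.43483294, -0.00404049]), 'moment': array([ 0.06009215, -0.01495985,  0.07708974]), 'finger_gap': 94.07079309400234}
top 383.6216344755967 383.6216344755967 285.50437444774457 212.1425798889665 [-0.00225176  0.          0.          0.          0.        ] [[ 0.07331682 -0.99729187  0.00579447]
 [-0.97377912 -0.07284047 -0.21551914]
 [ 0.21535756  0.01015864 -0.97648242]] [-182.8818128   590.37467948 1139.12592314]
side 396.7214333443584 396.7214333443584 282.87031104845926 204.09715490469702 [0.03491691 0.         0.         0.         0.        ] [[ 0.9989546   0.04301056  0.01548552]
 [ 0.03902061 -0.62581557 -0.7789944 ]
 [-0.02381391  0.77878429 -0.62683964]] [-595.89738842  -60.63223217 1417.7431327 ]
```

View pics/top0.png

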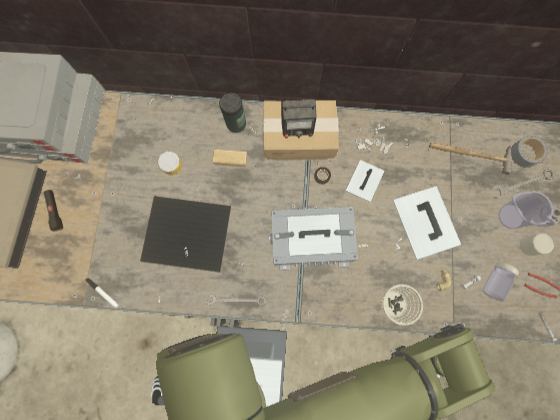

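View pics/side0.png

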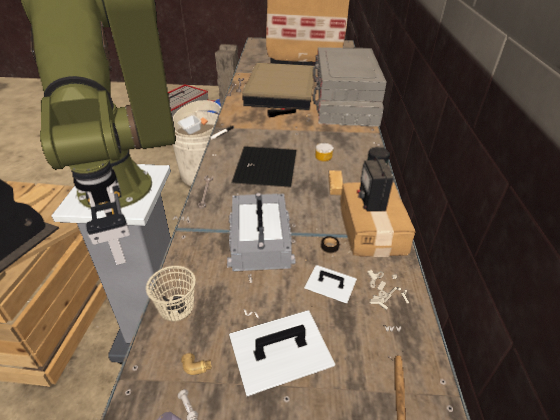

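The plates that look like the cover are:
- top picture (314,235): mid-sized plate, in the grey box
- top picture (365,180): small plate
- top picture (427,222): large plate

The one in the box is the middle-sized, meant one. The mat is at (187,233). I'll check all of this in close crops.

```bash
cat > h.py <<'E'
import numpy as np,cv2
def load(n,k="0"): return np.load(f"{n}{k}.npz")
def K(c): return np.array([[c["fx"],0,c["cx"]],[0,c["fy"],c["cy"]],[0,0,1]],float)
def ray(c,u,v):
    p=cv2.undistortPoints(np.array([[[u,v]]],float),K(c),np.array(c["distortion"]))[0,0]
    d=c["R"].T@np.array([p[0],p[1],1]); o=-c["R"].T@c["t"]; return o,d
def atz(c,u,v,z):
    o,d=ray(c,u,v); return o+d*(z-o[2])/d[2]
def dep(c,u,v):
    o,d=ray(c,u,v); return o+d*float(c["range_z"][int(round(v)),int(round(u))])
def cloud(c):
    h,w=c["range_z"].shape; uu,vv=np.meshgrid(np.arange(w),np.arange(h))
    p=cv2.undistortPoints(np.stack([uu,vv],-1).reshape(-1,1,2).astype(float),K(c),np.array(c["distortion"]))[:,0]
    z=c["range_z"].reshape(-1,1); P=np.c_[p,np.ones(len(p))]*z
    return ((P-c["t"])@c["R"]).reshape(h,w,3)
def proj(c,X):
    return cv2.projectPoints(np.array(X,float).reshape(-1,3),cv2.Rodrigues(np.array(c["R"]))[0],np.array(c["t"],float),K(c),np.array(c["distortion"]))[0][:,0]
def crop(c,u0,u1,v0,v1,s,f):
    im=np.array(c["frame"])[v0:v1,u0:u1,::-1]; cv2.imwrite(f,cv2.resize(im,None,fx=s,fy=s,interpolation=cv2.INTER_CUBIC))
E
python3 - <<'E'
from h import *
t=load("top");s=load("side")
crop(t,255,375,190,280,6,"pics/c1.png");crop(s,210,310,180,285,5.5,"pics/c2.png");crop(t,130,240,190,280,6,"pics/c3.png")
P=cloud(t)
for n,(u,v) in dict(plate=(300,245),flangeL=(283,222),flR=(350,225),mat=(170,215),bench=(240,270)).items(): print(n,P[v,u].round(1))
E
```

```text
plate [ 501.1 -190.6   73.2]
flangeL [ 568.5 -133.4   73.9]
flR [ 574.  -340.4   76.9]
mat [577.4 239.6   6.1]
bench [416.6  -6.2  -3.1]
```

View pics/c1.png

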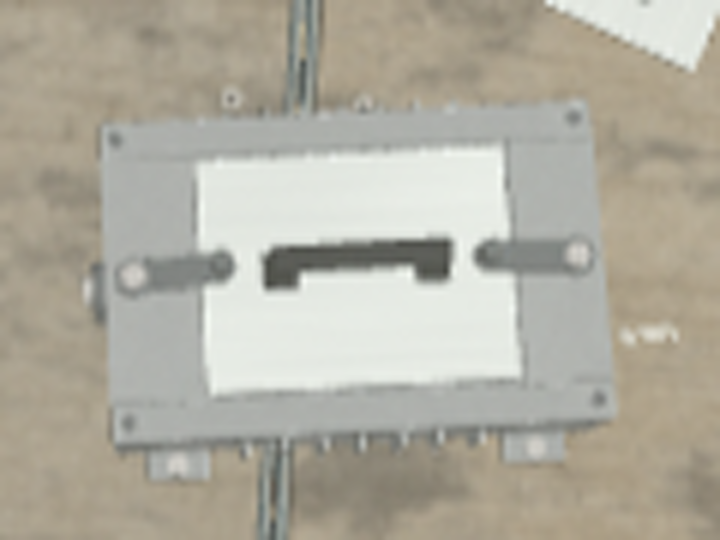

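View pics/c2.png

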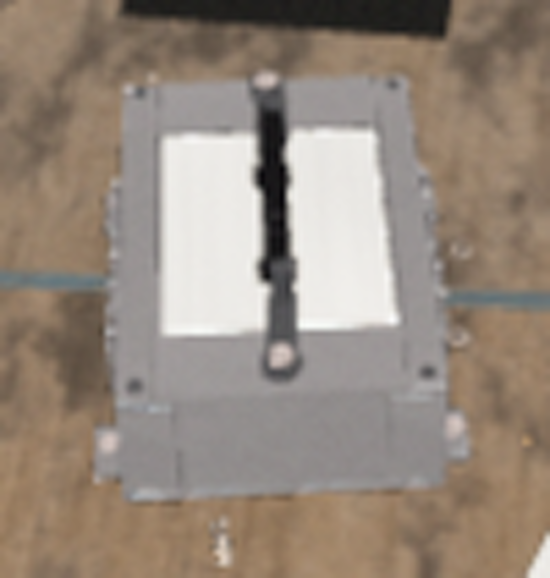

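View pics/c3.png

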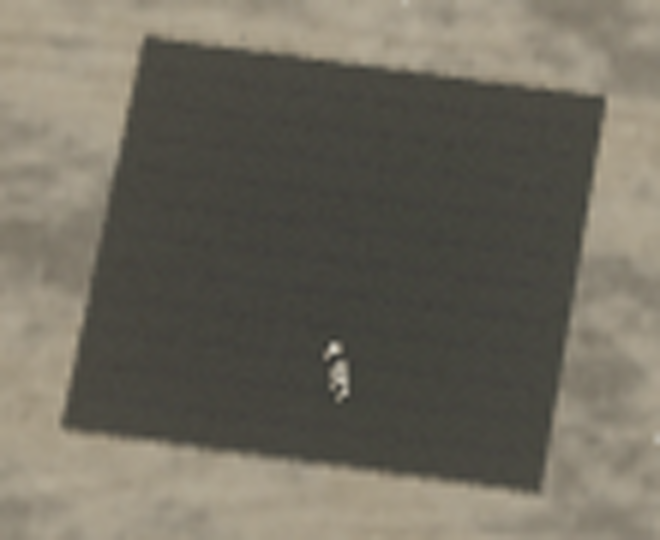

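The top crop shows the box with its shaft stub at the left, so its +y end is towards the robot's left. Post tops are at about crop (220,262) left and (488,252) right, and the screw heads at (133,275) and (577,253). The mat corners are clear, with a few white scraps at (186,252) to check. Next I'll compute the poses.

```bash
cat > m.py <<'E'
from h import *
from scipy.optimize import least_squares
t=load("top");s=load("side")
def o(p,sc,u0,v0): return [(p[0]+.5)/sc-.5+u0,(p[1]+.5)/sc-.5+v0]
def box(x,y,yaw,pts):
    c,sn=np.cos(yaw),np.sin(yaw); pts=np.array(pts,float)
    return np.c_[x+c*pts[:,0]-sn*pts[:,1],y+sn*pts[:,0]+c*pts[:,1],pts[:,2]]
def fit(obs,x0):
    def f(p,cam=None): return np.concatenate([(proj(c,box(*p,X))-np.array(uv)).ravel() for c,X,uv in obs if len(uv)])
    r=least_squares(f,x0,x_scale=[10,10,.05],loss="soft_l1"); return r.x,f(r.x).reshape(-1,2)
B=[[83,128,75],[83,-128,75],[-83,-128,75],[-83,128,75]]
tb=[o(p,6,255,190) for p in[(103,125),(587,100),(615,418),(118,442)]]
C=[[60,80,75],[60,-80,75],[-60,-80,75],[-60,80,75]]
tc=[o(p,6,255,190) for p in[(197,162),(502,145),(522,378),(210,395)]]
sc_=[o(p,5.5,210,180) for p in[(377,128),(400,325),(160,335),(162,135)]]
M=[[110,130,4],[110,-130,4],[-110,-130,4],[-110,130,4]]
tm=[o(p,6,130,190) for p in[(147,37),(605,98),(541,492),(63,428)]]
for n,ob,x0 in[("box top",[(t,B,tb)],[510,-230,0]),("cover top",[(t,C,tc)],[510,-230,0]),("cover side",[(s,C,sc_)],[510,-230,0]),("both",[(t,B,tb),(t,C,tc),(s,C,sc_)],[510,-230,0]),("mat",[(t,M,tm)],[520,180,-.1])]:
    p,r=fit(ob,x0); print(n,p.round(3),"res",r.round(1).tolist())
for n,p,z in[("postL",(220,263),106),("postR",(490,252),106),("pivL",(133,275),88),("pivR",(577,253),88)]:
    print(n,atz(t,*o(p,6,255,190),z).round(1))
E
python3 m.py
python3 - <<'E'
from h import *
P=cloud(load("top")); 
m=P[230:240,150:220].reshape(-1,3); print(np.median(m,0), P[249:258,182:192,2].round(0))
s=load("side");print(proj(s,P[252,186]))
crop(s,225,305,140,195,9,"pics/c4.png")
E
```

```text
box top [ 5.36806e+02 -2.31091e+02  1.25000e-01] res [[-0.6, -0.3], [0.6, -0.1], [0.8, 0.0], [-0.7, 0.4]]
cover top [ 5.36861e+02 -2.31996e+02  1.29000e-01] res [[-0.3, 0.1], [0.2, 0.2], [0.3, -0.2], [-0.2, -0.1]]
cover side [ 5.36438e+02 -2.35058e+02  1.22000e-01] res [[-0.2, 0.2], [-0.5, -0.2], [0.3, -0.1], [0.3, 0.3]]
both [ 5.36661e+02 -2.32354e+02  1.26000e-01] res [[-0.2, -0.2], [0.9, -0.1], [1.2, 0.1], [-0.3, 0.5], [-0.1, 0.1], [0.4, 0.3], [0.3, -0.0], [-0.2, -0.1], [-0.2, -0.4], [-0.2, -0.9], [0.6, -0.7], [0.4, -0.2]]
mat [ 5.22556e+02  1.79738e+02 -5.80000e-02] res [[-0.3, -0.3], [0.6, -0.5], [0.1, 0.4], [-0.3, 0.3]]
postL [ 529.5 -161.1  106. ]
postR [ 545.  -295.2  106. ]
pivL [ 523.  -117.8   88. ]
pivR [ 551.  -341.6   88. ]
[516.67522279 184.12641382   4.21279643] [[ 5.  9. 14.  6.  7.  7.  4.  4.  8.  4.]
 [ 4. -0.  4.  0.  7.  3.  3.  1.  7.  8.]
 [ 8.  4.  4.  5. 10.  9.  8.  5.  1.  7.]
 [ 3.  3.  6. 13.  4.  6.  2.  5.  2.  8.]
 [ 5. -2.  4.  5.  7.  7.  8.  6.  4.  7.]
 [ 2.  1.  4. 12.  5.  6.  1.  8.  7.  5.]
 [ 6.  7.  6.  6.  4. 12.  5.  6.  6.  6.]
 [ 2.  8.  1.  5.  6.  4.  1.  7.  5.  2.]
 [ 3.  7.  3.  6.  5.  4.  5.  4.  2.  4.]]
[[249.77175044 164.55756073]]
```

View pics/c4.png

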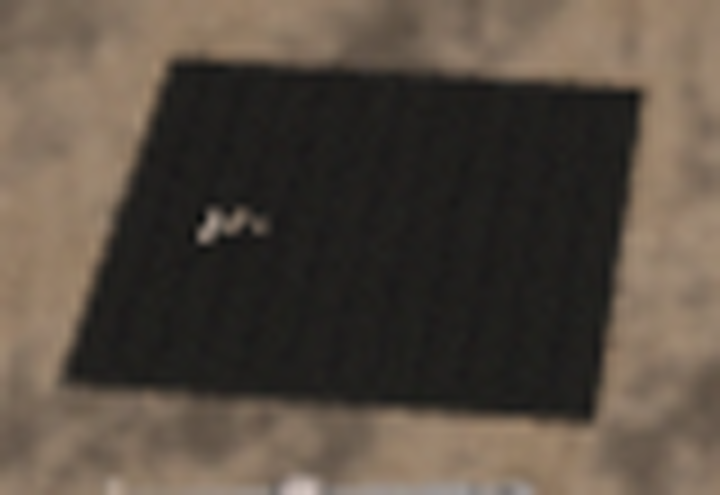

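```bash
python3 - <<'E'
from m import *
for p in [(325,340),(350,400)]: print("scrap",atz(t,*o(p,6,130,190),4))
E
python3 -m creep '[{"tx":-0.4,"tz":-0.05,"turn":-0.15,"fingers":40},{"tx":-0.95,"tz":-0.1,"turn":-0.394,"fingers":40},{"tx":-0.95,"tz":-0.1,"turn":-0.394,"fingers":40},{"tx":-0.95,"tz":-0.1,"turn":-0.394,"fingers":40},{"tx":-0.95,"tz":-0.1,"turn":-0.394,"fingers":40},{"tx":-0.95,"tz":-0.1,"turn":-0.394,"fingers":40},{"tx":-0.95,"tz":-0.1,"turn":-0.394,"fingers":40},{"tx":-0.95,"tz":-0.1,"turn":-0.394,"fingers":40},{"tx":-0.95,"tz":-0.1,"turn":-0.394,"fingers":40},{"tx":-0.95,"tz":-0.1,"turn":-0.394,"fingers":40},{"tx":-0.95,"tz":-0.1,"turn":-0.394,"fingers":40},{"tx":-0.95,"tz":-0.1,"turn":-0.394,"fingers":40}]'
```

```text
box top [ 5.36806e+02 -2.31091e+02  1.25000e-01] res [[-0.6, -0.3], [0.6, -0.1], [0.8, 0.0], [-0.7, 0.4]]
cover top [ 5.36861e+02 -2.31996e+02  1.29000e-01] res [[-0.3, 0.1], [0.2, 0.2], [0.3, -0.2], [-0.2, -0.1]]
cover side [ 5.36438e+02 -2.35058e+02  1.22000e-01] res [[-0.2, 0.2], [-0.5, -0.2], [0.3, -0.1], [0.3, 0.3]]
both [ 5.36661e+02 -2.32354e+02  1.26000e-01] res [[-0.2, -0.2], [0.9, -0.1], [1.2, 0.1], [-0.3, 0.5], [-0.1, 0.1], [0.4, 0.3], [0.3, -0.0], [-0.2, -0.1], [-0.2, -0.4], [-0.2, -0.9], [0.6, -0.7], [0.4, -0.2]]
mat [ 5.22556e+02  1.79738e+02 -5.80000e-02] res [[-0.3, -0.3], [0.6, -0.5], [0.1, 0.4], [-0.3, 0.3]]
postL [ 529.5 -161.1  106. ]
postR [ 545.  -295.2  106. ]
pivL [ 523.  -117.8   88. ]
pivR [ 551.  -341.6   88. ]
scrap [478.54654977 181.71594854   4.        ]
scrap [447.46754966 164.16944644   4.        ]$[0]: bad value
```

```bash

python3 -m creep '[{"tx":-0.4,"ty":0,"tz":-0.05,"turn":-0.15,"fingers":40},{"tx":-0.95,"ty":0,"tz":-0.1,"turn":-0.394,"fingers":40},{"tx":-0.95,"ty":0,"tz":-0.1,"turn":-0.394,"fingers":40},{"tx":-0.95,"ty":0,"tz":-0.1,"turn":-0.394,"fingers":40},{"tx":-0.95,"ty":0,"tz":-0.1,"turn":-0.394,"fingers":40},{"tx":-0.95,"ty":0,"tz":-0.1,"turn":-0.394,"fingers":40},{"tx":-0.95,"ty":0,"tz":-0.1,"turn":-0.394,"fingers":40},{"tx":-0.95,"ty":0,"tz":-0.1,"turn":-0.394,"fingers":40},{"tx":-0.95,"ty":0,"tz":-0.1,"turn":-0.394,"fingers":40},{"tx":-0.95,"ty":0,"tz":-0.1,"turn":-0.394,"fingers":40},{"tx":-0.95,"ty":0,"tz":-0.1,"turn":-0.394,"fingers":40},{"tx":-0.95,"ty":0,"tz":-0.1,"turn":-0.394,"fingers":40}]'
```

```text
clock: 1.3
eef_pos: [405.3, -390.4, 204.9]
eef_rot: [-1.571, 0.001, -1.445]
wrist_force: [0.4, 0.7, -0.1]
finger_gap: 39.6
```

```bash
cat > g.py <<'E'
import sys,numpy as np
from cell import monitor
def go(x,y,z):
    s=monitor.read_state(); p=np.array(s["eef_pos"]); w=s["eef_rot"][2]
    d=np.array([x,y,z])-p; c,n=np.cos(w),np.sin(w)
    print("tx %.3f ty %.3f tz %.3f"%((d[0]*c+d[1]*n)/200,-d[2]/200,(-d[0]*n+d[1]*c)/200))
if __name__=="__main__": go(*map(float,sys.argv[1:4]))
E
python3 -m creep '[{"tx":-0.375,"ty":0,"tz":0.75,"turn":0,"fingers":40},{"tx":-0.375,"ty":0,"tz":0.75,"turn":0,"fingers":40},{"tx":-0.375,"ty":0.1,"tz":0.75,"turn":0,"fingers":40},{"tx":-0.375,"ty":0.3,"tz":0.75,"turn":0,"fingers":40},{"tx":-0.375,"ty":0.3,"tz":0.75,"turn":0,"fingers":40},{"tx":-0.375,"ty":0.3,"tz":0.75,"turn":0,"fingers":40}]'
python3 - <<'E'
from cell import optics
from h import *
for n in("top","side"):
    c=optics.camera(n); np.savez(f"{n}1.npz",**c)
t=load("top","1");s=load("side","1")
crop(t,255,375,190,280,6,"pics/d1.png");crop(s,210,310,180,285,5.5,"pics/d2.png")
E
python3 g.py 545.2 -297 92
```

```text
clock: 1.9
eef_pos: [544.4, -297.1, 144.8]
eef_rot: [-1.572, 0.002, -1.445]
wrist_force: [-0.5, -0.0, 0.6]
finger_gap: 40.2
tx -0.006 ty 0.275 tz 0.004
```

View pics/d2.png

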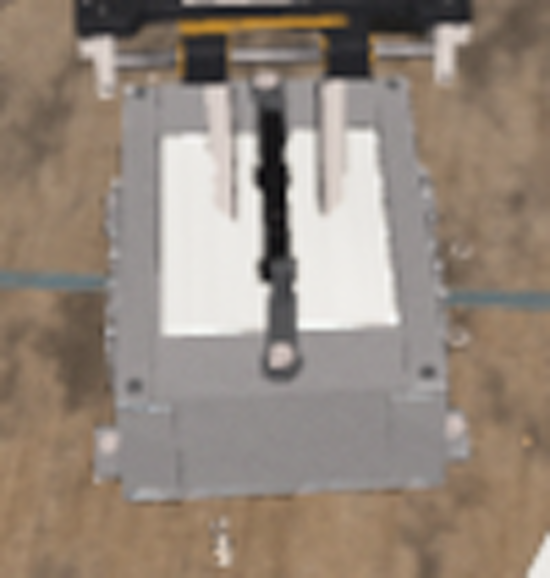

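View pics/d1.png

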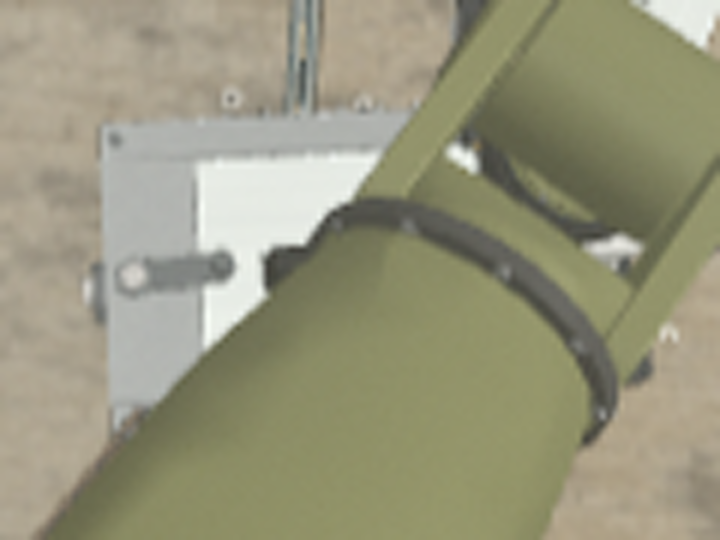

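The side view shows the open fingers centred on the right-hand post: tips at crop (230,218) and (330,212), post at about (280,265). Descending.

```bash

python3 -m creep '[{"tx":0,"ty":0.14,"tz":0,"turn":0,"fingers":40},{"tx":-0.006,"ty":0.265,"tz":0.004,"turn":0,"fingers":40},{"tx":-0.006,"ty":0.265,"tz":0.004,"turn":0,"fingers":22},{"tx":-0.006,"ty":0.265,"tz":0.004,"turn":0,"fingers":22},{"tx":-0.006,"ty":0.265,"tz":0.004,"turn":0,"fingers":22},{"tx":-0.006,"ty":0.265,"tz":0.004,"turn":0,"fingers":22},{"tx":-0.006,"ty":0.265,"tz":0.004,"turn":0,"fingers":22}]' 10
python3 - <<'E'
from cell import optics
from h import *
c=optics.camera("side"); np.savez("side2.npz",**c); s=load("side","2")
crop(s,210,310,180,285,5.5,"pics/e2.png")
# arc table, right button (turn clockwise -> toward box +x)
for f in np.linspace(0,1.5,11): print("phi %.2f tx %.3f tz %.3f turn %.3f"%(f,(45-45*np.cos(f))/200,45*np.sin(f)/200,f/np.pi))
E
```

```text
clock: 2.7
eef_pos: [545.6, -297.3, 94.9]
eef_rot: [-1.568, -0.001, -1.447]
wrist_force: [-0.5, 0.1, -0.3]
finger_gap: 21.9
phi 0.00 tx 0.000 tz 0.000 turn 0.000
phi 0.15 tx 0.003 tz 0.034 turn 0.048
phi 0.30 tx 0.010 tz 0.066 turn 0.095
phi 0.45 tx 0.022 tz 0.098 turn 0.143
phi 0.60 tx 0.039 tz 0.127 turn 0.191
phi 0.75 tx 0.060 tz 0.153 turn 0.239
phi 0.90 tx 0.085 tz 0.176 turn 0.286
phi 1.05 tx 0.113 tz 0.195 turn 0.334
phi 1.20 tx 0.143 tz 0.210 turn 0.382
phi 1.35 tx 0.176 tz 0.220 turn 0.430
phi 1.50 tx 0.209 tz 0.224 turn 0.477
```

View pics/e2.png

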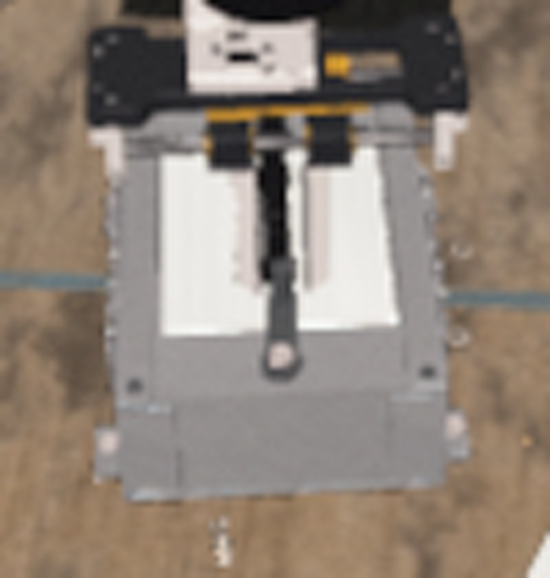

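```bash

python3 -m creep '[{"tx":0.003,"ty":0,"tz":0.034,"turn":0.048,"fingers":22},{"tx":0.010,"ty":0,"tz":0.066,"turn":0.095,"fingers":22},{"tx":0.022,"ty":0,"tz":0.098,"turn":0.143,"fingers":22},{"tx":0.039,"ty":0,"tz":0.127,"turn":0.191,"fingers":22},{"tx":0.060,"ty":0,"tz":0.153,"turn":0.239,"fingers":22},{"tx":0.085,"ty":0,"tz":0.176,"turn":0.286,"fingers":22},{"tx":0.113,"ty":0,"tz":0.195,"turn":0.334,"fingers":22},{"tx":0.143,"ty":0,"tz":0.210,"turn":0.382,"fingers":22},{"tx":0.176,"ty":0,"tz":0.220,"turn":0.430,"fingers":22},{"tx":0.209,"ty":0,"tz":0.224,"turn":0.477,"fingers":22},{"tx":0.22,"ty":0,"tz":0.224,"turn":0.477,"fingers":22},{"tx":0.22,"ty":0,"tz":0.224,"turn":0.477,"fingers":22},{"tx":0.209,"ty":0,"tz":0.224,"turn":0.477,"fingers":40},{"tx":0.209,"ty":0,"tz":0.224,"turn":0.477,"fingers":40},{"tx":0.209,"ty":0,"tz":0.224,"turn":0.477,"fingers":40},{"tx":0.209,"ty":-0.15,"tz":0.224,"turn":0.477,"fingers":40},{"tx":0.209,"ty":-0.3,"tz":0.224,"turn":0.477,"fingers":40}]'
python3 - <<'E'
from cell import optics
from h import *
c=optics.camera("side"); np.savez("side3.npz",**c); s=load("side","3")
crop(s,210,310,180,285,5.5,"pics/f2.png")
E
```

```text
clock: 4.45
eef_pos: [594.6, -332.8, 154.9]
eef_rot: [-1.571, 0.001, -2.944]
wrist_force: [-0.4, 0.5, -0.0]
finger_gap: 40.0
```

View pics/f2.png

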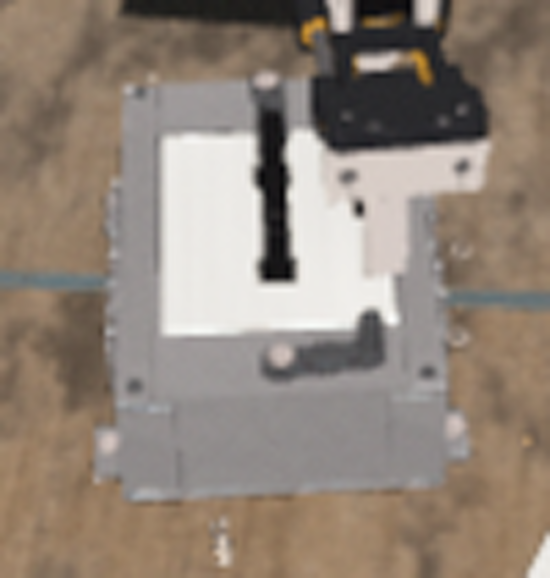

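The right button now lies along the flange: its arm runs from crop (280,357) to (370,355), about 1.48 rad. The left one is next.

```bash
python3 g.py 530 -162 150
```

```text
tx 0.157 ty 0.058 tz -0.907
```

```bash

python3 -m creep '[{"tx":0.05,"ty":0,"tz":-0.2,"turn":-0.045,"fingers":42},{"tx":0.1,"ty":0,"tz":-0.45,"turn":-0.09,"fingers":42},{"tx":0.157,"ty":0.058,"tz":-0.7,"turn":-0.25,"fingers":42},{"tx":0.157,"ty":0.058,"tz":-0.907,"turn":-0.477,"fingers":42},{"tx":0.157,"ty":0.058,"tz":-0.907,"turn":-0.477,"fingers":42},{"tx":0.157,"ty":0.058,"tz":-0.907,"turn":-0.477,"fingers":42},{"tx":0.157,"ty":0.058,"tz":-0.907,"turn":-0.477,"fingers":42},{"tx":0.157,"ty":0.058,"tz":-0.907,"turn":-0.477,"fingers":42},{"tx":0.157,"ty":0.058,"tz":-0.907,"turn":-0.477,"fingers":42},{"tx":0.157,"ty":0.058,"tz":-0.907,"turn":-0.477,"fingers":42},{"tx":0.157,"ty":0.058,"tz":-0.907,"turn":-0.477,"fingers":42},{"tx":0.157,"ty":0.058,"tz":-0.907,"turn":-0.477,"fingers":42},{"tx":0.157,"ty":0.058,"tz":-0.907,"turn":-0.477,"fingers":42}]'
python3 - <<'E'
from cell import optics
from h import *
for n in("top","side"):
    c=optics.camera(n); np.savez(f"{n}4.npz",**c)
t=load("top","4");s=load("side","4")
crop(t,255,375,190,280,6,"pics/i1.png");crop(s,210,310,160,265,5.5,"pics/i2.png")
for c in(t,s): print(proj(c,[[530,-162,106],[522.6,-119,88]]))
E
python3 g.py 530 -162 94
```

```text
clock: 5.8
eef_pos: [530.0, -162.1, 148.7]
eef_rot: [-1.563, -0.005, -1.449]
wrist_force: [0.2, 0.1, 0.7]
finger_gap: 42.2
[[291.56936716 233.26857241]
 [277.14414107 235.59057085]]
[[259.38229821 197.17860553]
 [258.38431567 193.2678287 ]]
tx -0.001 ty 0.273 tz -0.000
```

View pics/i2.png

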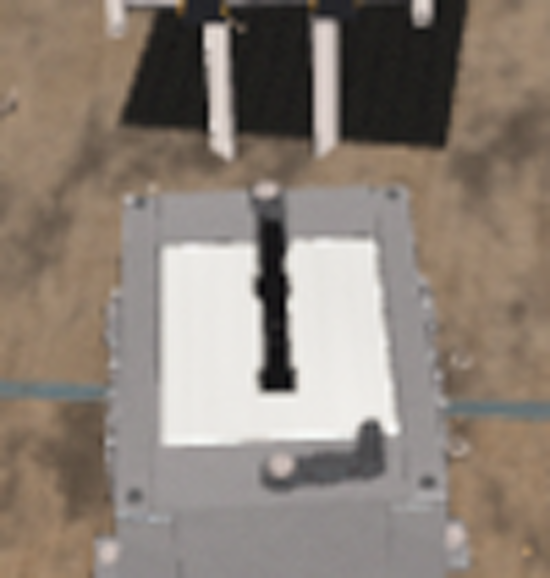

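View pics/i1.png

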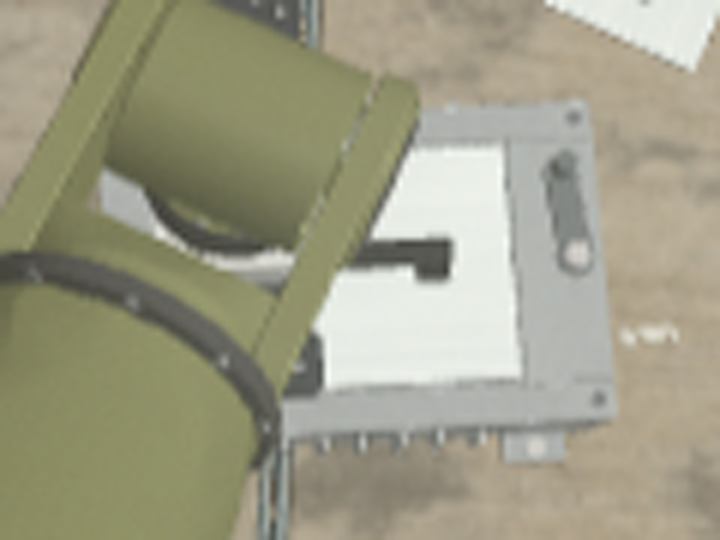

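The left post projects where the dark column stands in the side crop (270,205), and the fingers are centred on it. I'll descend and swing it towards box -x.

```bash

python3 -m creep '[{"tx":0,"ty":0.14,"tz":0,"turn":0,"fingers":42},{"tx":0,"ty":0.27,"tz":0,"turn":0,"fingers":42},{"tx":0,"ty":0.27,"tz":0,"turn":0,"fingers":22},{"tx":0,"ty":0.27,"tz":0,"turn":0,"fingers":22},{"tx":0,"ty":0.27,"tz":0,"turn":0,"fingers":22},{"tx":0,"ty":0.27,"tz":0,"turn":0,"fingers":22},{"tx":0,"ty":0.27,"tz":0,"turn":0,"fingers":22}]' 10
python3 -m creep '[{"tx":-0.003,"ty":0,"tz":-0.034,"turn":0.048,"fingers":22},{"tx":-0.010,"ty":0,"tz":-0.066,"turn":0.095,"fingers":22},{"tx":-0.022,"ty":0,"tz":-0.098,"turn":0.143,"fingers":22},{"tx":-0.039,"ty":0,"tz":-0.127,"turn":0.191,"fingers":22},{"tx":-0.060,"ty":0,"tz":-0.153,"turn":0.239,"fingers":22},{"tx":-0.085,"ty":0,"tz":-0.176,"turn":0.286,"fingers":22},{"tx":-0.113,"ty":0,"tz":-0.195,"turn":0.334,"fingers":22},{"tx":-0.143,"ty":0,"tz":-0.210,"turn":0.382,"fingers":22},{"tx":-0.176,"ty":0,"tz":-0.220,"turn":0.430,"fingers":22},{"tx":-0.209,"ty":0,"tz":-0.224,"turn":0.477,"fingers":22},{"tx":-0.22,"ty":0,"tz":-0.224,"turn":0.477,"fingers":22},{"tx":-0.22,"ty":0,"tz":-0.224,"turn":0.477,"fingers":22},{"tx":-0.212,"ty":0,"tz":-0.224,"turn":0.477,"fingers":42},{"tx":-0.212,"ty":0,"tz":-0.224,"turn":0.477,"fingers":42},{"tx":-0.212,"ty":0,"tz":-0.224,"turn":0.477,"fingers":42},{"tx":-0.212,"ty":-0.15,"tz":-0.224,"turn":0.477,"fingers":42},{"tx":-0.212,"ty":-0.3,"tz":-0.224,"turn":0.477,"fingers":42}]'
python3 - <<'E'
from cell import optics
from h import *
for n in("top","side"):
    c=optics.camera(n); np.savez(f"{n}5.npz",**c)
t=load("top","5");s=load("side","5")
crop(t,255,375,190,280,6,"pics/j1.png");crop(s,210,310,160,265,5.5,"pics/j2.png")
E
python3 g.py 537 -231 150
```

```text
clock: 6.6
eef_pos: [530.8, -162.5, 95.5]
eef_rot: [-1.562, -0.006, -1.448]
wrist_force: [0.5, 0.0, 0.0]
finger_gap: 22.1
clock: 8.3
eef_pos: [480.2, -125.6, 155.2]
eef_rot: [-1.565, 0.006, -2.946]
wrist_force: [0.8, -0.7, 0.9]
finger_gap: 42.2
tx -0.167 ty 0.042 tz 0.567
```

View pics/j2.png

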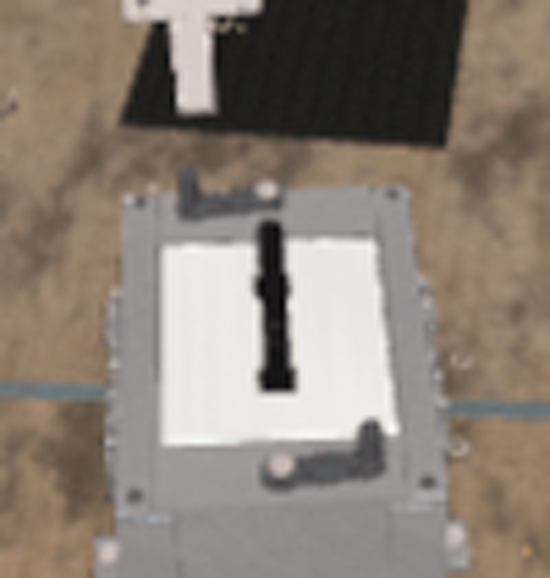

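View pics/j1.png

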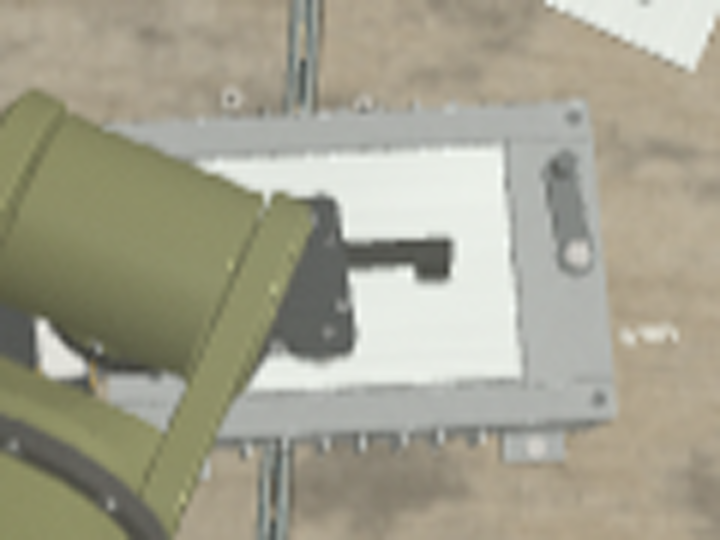

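Both buttons now lie along the flanges; the left arm is at crop (185..265,200). Next I'll grasp the handle, with its bar centre about (537,-231,113), so TCP z is 94.

```bash

python3 -m creep '[{"tx":-0.05,"ty":0,"tz":0.15,"turn":-0.045,"fingers":70},{"tx":-0.1,"ty":0,"tz":0.35,"turn":-0.09,"fingers":70},{"tx":-0.167,"ty":0.0,"tz":0.567,"turn":-0.25,"fingers":70},{"tx":-0.167,"ty":0.0,"tz":0.567,"turn":-0.478,"fingers":70},{"tx":-0.167,"ty":0.0,"tz":0.567,"turn":-0.478,"fingers":70},{"tx":-0.167,"ty":0.0,"tz":0.567,"turn":-0.478,"fingers":70},{"tx":-0.167,"ty":0.0,"tz":0.567,"turn":-0.478,"fingers":70},{"tx":-0.167,"ty":0.0,"tz":0.567,"turn":-0.478,"fingers":70},{"tx":-0.167,"ty":0.0,"tz":0.567,"turn":-0.478,"fingers":70},{"tx":-0.167,"ty":0.0,"tz":0.567,"turn":-0.478,"fingers":70},{"tx":-0.167,"ty":0.0,"tz":0.567,"turn":-0.478,"fingers":70},{"tx":-0.167,"ty":0.0,"tz":0.567,"turn":-0.478,"fingers":70},{"tx":-0.167,"ty":0.0,"tz":0.567,"turn":-0.478,"fingers":70}]'
python3 - <<'E'
from cell import optics
from h import *
c=optics.camera("side"); np.savez("side6.npz",**c); s=load("side","6")
crop(s,210,310,160,265,5.5,"pics/k2.png")
print(((proj(s,[[537,-231,119]])-[210,160])*5.5))
E
python3 g.py 537 -231 94
```

```text
clock: 9.7
eef_pos: [536.9, -230.9, 159.6]
eef_rot: [-1.557, -0.008, -1.447]
wrist_force: [-0.9, -0.8, -0.1]
finger_gap: 70.1
[[272.65264041 265.64711686]]
tx 0.001 ty 0.329 tz 0.001
```

View pics/k2.png

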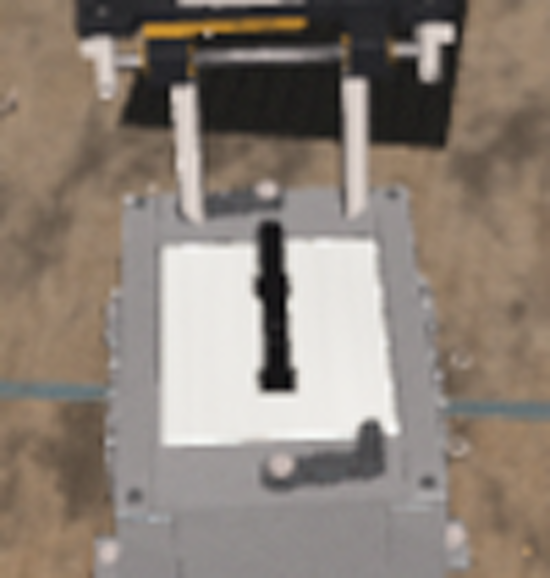

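```bash

python3 -m creep '[{"tx":0,"ty":0.15,"tz":0,"turn":0,"fingers":70},{"tx":0,"ty":0.29,"tz":0,"turn":0,"fingers":70},{"tx":0,"ty":0.329,"tz":0,"turn":0,"fingers":70},{"tx":0,"ty":0.329,"tz":0,"turn":0,"fingers":70},{"tx":0,"ty":0.329,"tz":0,"turn":0,"fingers":5},{"tx":0,"ty":0.329,"tz":0,"turn":0,"fingers":5},{"tx":0,"ty":0.329,"tz":0,"turn":0,"fingers":5},{"tx":0,"ty":0.329,"tz":0,"turn":0,"fingers":5},{"tx":0,"ty":0.329,"tz":0,"turn":0,"fingers":5},{"tx":0,"ty":0.329,"tz":0,"turn":0,"fingers":5},{"tx":0,"ty":0.329,"tz":0,"turn":0,"fingers":5},{"tx":0,"ty":0.329,"tz":0,"turn":0,"fingers":5},{"tx":0,"ty":0.329,"tz":0,"turn":0,"fingers":5},{"tx":0,"ty":0.329,"tz":0,"turn":0,"fingers":5}]' 45
```

```text
clock: 11.15
eef_pos: [537.6, -231.3, 93.9]
eef_rot: [-1.558, -0.008, -1.447]
wrist_force: [-3.5, -0.3, 1.6]
finger_gap: 13.0
```

The jaws stopped at 13 mm, on the 14 mm bar. Lifting.

```bash

python3 -m creep '[{"tx":0,"ty":-0.03,"tz":0,"turn":0,"fingers":5},{"tx":0,"ty":-0.06,"tz":0,"turn":0,"fingers":5},{"tx":0,"ty":-0.1,"tz":0,"turn":0,"fingers":5},{"tx":0,"ty":-0.15,"tz":0,"turn":0,"fingers":5},{"tx":0,"ty":-0.2,"tz":0,"turn":0,"fingers":5},{"tx":0,"ty":-0.3,"tz":0,"turn":0,"fingers":5},{"tx":0,"ty":-0.4,"tz":0,"turn":0,"fingers":5},{"tx":0,"ty":-0.4,"tz":0,"turn":0,"fingers":5},{"tx":0,"ty":-0.4,"tz":0,"turn":0,"fingers":5},{"tx":0,"ty":-0.4,"tz":0,"turn":0,"fingers":5}]'
python3 - <<'E'
from cell import optics
from h import *
c=optics.camera("side"); np.savez("side7.npz",**c); s=load("side","7")
crop(s,190,330,120,265,4,"pics/l2.png")
E
python3 g.py 522.5 180 174
```

```text
clock: 12.15
eef_pos: [536.1, -230.6, 172.8]
eef_rot: [-1.559, -0.007, -1.447]
wrist_force: [-0.3, -0.2, -4.5]
finger_gap: 13.6
tx -2.046 ty -0.006 tz 0.187
```

View pics/l2.png

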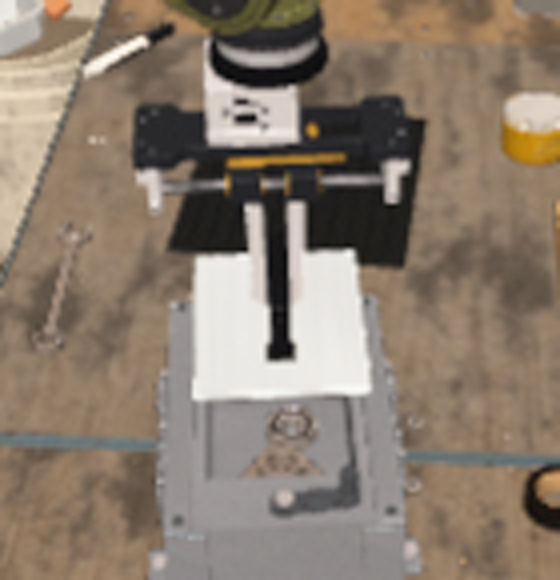

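The cover is out and hangs level. I'm carrying it to the mat, aiming at mat +28 mm in x to keep clear of the scraps at x 447–478.

```bash

python3 -m creep '[{"tx":-0.1,"ty":0,"tz":0.02,"turn":0,"fingers":5},{"tx":-0.25,"ty":0,"tz":0.05,"turn":0.01,"fingers":5},{"tx":-0.4,"ty":0,"tz":0.08,"turn":0.02,"fingers":5},{"tx":-0.55,"ty":0,"tz":0.1,"turn":0.03,"fingers":5},{"tx":-0.7,"ty":0,"tz":0.13,"turn":0.04,"fingers":5},{"tx":-0.85,"ty":0,"tz":0.15,"turn":0.05,"fingers":5},{"tx":-0.95,"ty":0,"tz":0.17,"turn":0.058,"fingers":5},{"tx":-0.95,"ty":0,"tz":0.17,"turn":0.058,"fingers":5},{"tx":-0.95,"ty":0,"tz":0.17,"turn":0.058,"fingers":5}]'
python3 g.py 550.5 178.4 100
```

```text
clock: 13.1
eef_pos: [546.1, -37.9, 171.2]
eef_rot: [-1.559, -0.005, -1.628]
wrist_force: [-0.6, 0.3, -4.3]
finger_gap: 13.8
tx -1.081 ty 0.356 tz -0.040
```

```bash

python3 -m creep '[{"tx":-0.1,"ty":0,"tz":0,"turn":0,"fingers":5},{"tx":-0.25,"ty":0,"tz":-0.01,"turn":0,"fingers":5},{"tx":-0.4,"ty":0,"tz":-0.01,"turn":0,"fingers":5},{"tx":-0.55,"ty":0.0,"tz":-0.02,"turn":0,"fingers":5},{"tx":-0.7,"ty":0.05,"tz":-0.03,"turn":0,"fingers":5},{"tx":-0.85,"ty":0.1,"tz":-0.04,"turn":0,"fingers":5},{"tx":-0.98,"ty":0.2,"tz":-0.04,"turn":0,"fingers":5},{"tx":-0.98,"ty":0.25,"tz":-0.04,"turn":0,"fingers":5},{"tx":-0.98,"ty":0.25,"tz":-0.04,"turn":0,"fingers":5},{"tx":-0.98,"ty":0.25,"tz":-0.04,"turn":0,"fingers":5}]'
python3 g.py 550.5 178.4 60
```

```text
clock: 14.1
eef_pos: [550.2, 156.8, 120.4]
eef_rot: [-1.559, -0.005, -1.629]
wrist_force: [0.0, 0.4, -4.0]
finger_gap: 13.7
tx -0.108 ty 0.302 tz -0.005
```

```bash

python3 -m creep '[{"tx":-0.05,"ty":0.05,"tz":-0.002,"turn":0,"fingers":5},{"tx":-0.108,"ty":0.12,"tz":-0.005,"turn":0,"fingers":5},{"tx":-0.108,"ty":0.2,"tz":-0.005,"turn":0,"fingers":5},{"tx":-0.108,"ty":0.28,"tz":-0.005,"turn":0,"fingers":5},{"tx":-0.108,"ty":0.36,"tz":-0.005,"turn":0,"fingers":5},{"tx":-0.108,"ty":0.38,"tz":-0.005,"turn":0,"fingers":5},{"tx":-0.108,"ty":0.38,"tz":-0.005,"turn":0,"fingers":5}]'
python3 - <<'E'
from cell import optics
from h import *
for n in("top","side"):
    c=optics.camera(n); np.savez(f"{n}8.npz",**c)
crop(load("side","8"),205,325,120,210,6,"pics/n2.png");crop(load("top","8"),120,260,180,285,5,"pics/n1.png")
E
python3 g.py 550.5 178.4 29
```

```text
clock: 14.8
eef_pos: [550.9, 178.2, 43.4]
eef_rot: [-1.56, -0.006, -1.628]
wrist_force: [0.0, -0.5, -4.4]
finger_gap: 13.4
tx -0.000 ty 0.079 tz -0.006
```

View pics/n2.png

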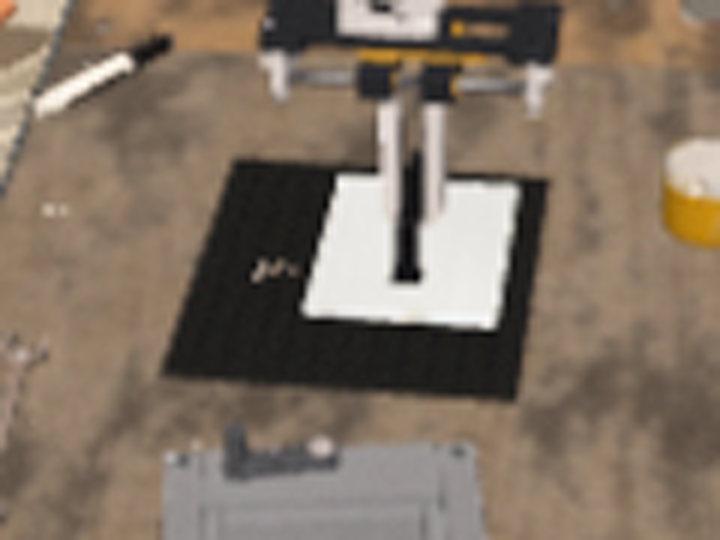

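View pics/n1.png

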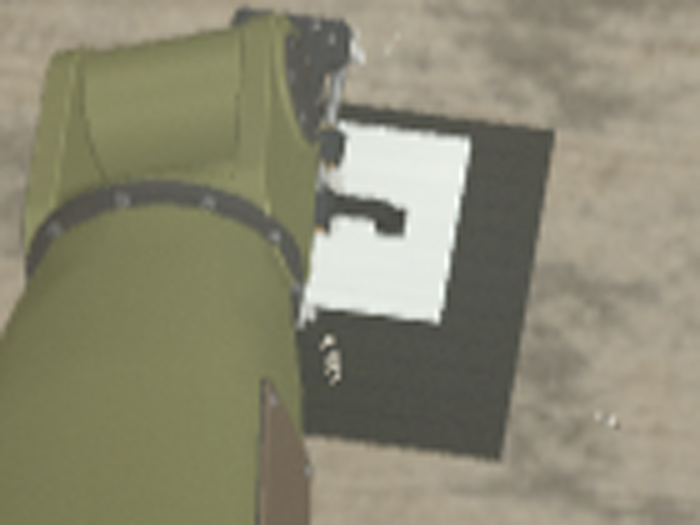

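The plate hovers over the mat, square with it, with dark margins on the sides I can see. It is clear of the scraps. Lowering gently.

```bash

python3 -m creep '[{"tx":0,"ty":0.02,"tz":0,"turn":0,"fingers":5},{"tx":0,"ty":0.04,"tz":0,"turn":0,"fingers":5},{"tx":0,"ty":0.055,"tz":0,"turn":0,"fingers":5},{"tx":0,"ty":0.065,"tz":0,"turn":0,"fingers":5},{"tx":0,"ty":0.072,"tz":0,"turn":0,"fingers":5},{"tx":0,"ty":0.077,"tz":0,"turn":0,"fingers":5},{"tx":0,"ty":0.077,"tz":0,"turn":0,"fingers":5},{"tx":0,"ty":0.077,"tz":0,"turn":0,"fingers":5}]'
```

```text
clock: 15.7
eef_pos: [551.9, 178.2, 29.4]
eef_rot: [-1.558, -0.005, -1.629]
wrist_force: [0.2, 0.0, -4.6]
finger_gap: 13.5
```

Not yet bearing (−4.6 N, the full weight), so I'll go a few more 1 mm steps.

```bash

python3 -m creep '[{"tx":0,"ty":0.005,"tz":0,"turn":0,"fingers":5},{"tx":0,"ty":0.01,"tz":0,"turn":0,"fingers":5},{"tx":0,"ty":0.01,"tz":0,"turn":0,"fingers":5}]'
python3 -m creep '[{"tx":0,"ty":0.005,"tz":0,"turn":0,"fingers":5},{"tx":0,"ty":0.005,"tz":0,"turn":0,"fingers":5}]'
```

```text
clock: 16.0
eef_pos: [552.1, 178.2, 28.9]
eef_rot: [-1.557, -0.005, -1.629]
wrist_force: [-8.3, -2.1, 12.3]
finger_gap: 13.5
clock: 16.2
eef_pos: [552.3, 178.3, 28.9]
eef_rot: [-1.557, -0.005, -1.628]
wrist_force: [-5.8, -2.1, 9.0]
finger_gap: 13.4
```

Contact is made (+9 N). Release and straight up.

```bash

python3 -m creep '[{"tx":0,"ty":0,"tz":0,"turn":0,"fingers":18},{"tx":0,"ty":0,"tz":0,"turn":0,"fingers":24},{"tx":0,"ty":0,"tz":0,"turn":0,"fingers":50},{"tx":0,"ty":0,"tz":0,"turn":0,"fingers":50},{"tx":0,"ty":0,"tz":0,"turn":0,"fingers":50},{"tx":0,"ty":0,"tz":0,"turn":0,"fingers":50},{"tx":0,"ty":-0.1,"tz":0,"turn":0,"fingers":50},{"tx":0,"ty":-0.25,"tz":0,"turn":0,"fingers":50},{"tx":0,"ty":-0.5,"tz":0,"turn":0,"fingers":50},{"tx":0,"ty":-0.75,"tz":0,"turn":0,"fingers":50},{"tx":0,"ty":-0.9,"tz":0,"turn":0,"fingers":50},{"tx":0,"ty":-0.9,"tz":0,"turn":0,"fingers":50}]'
python3 -m creep '[{"tx":0.2,"ty":0,"tz":-0.1,"turn":0,"fingers":50},{"tx":0.4,"ty":0,"tz":-0.3,"turn":0,"fingers":50},{"tx":0.6,"ty":0,"tz":-0.5,"turn":0,"fingers":50},{"tx":0.8,"ty":0,"tz":-0.5,"turn":0,"fingers":50},{"tx":1,"ty":0,"tz":-0.5,"turn":0,"fingers":50},{"tx":1,"ty":0,"tz":-0.5,"turn":0,"fingers":50},{"tx":1,"ty":0,"tz":-0.5,"turn":0,"fingers":50},{"tx":1,"ty":0,"tz":-0.5,"turn":0,"fingers":50}]'
python3 - <<'E'
from cell import optics
from h import *
for n in("top","side"):
    c=optics.camera(n); np.savez(f"{n}9.npz",**c)
crop(load("side","9"),205,325,120,210,6,"pics/o2.png");crop(load("top","9"),120,260,180,285,5,"pics/o1.png")
cv2.imwrite("pics/o0.png",load("side","9")["frame"][:,:,::-1])
E
```

```text
clock: 17.4
eef_pos: [551.2, 179.7, 213.7]
eef_rot: [-1.55, -0.002, -1.628]
wrist_force: [0.3, 0.5, -0.1]
finger_gap: 50.0
clock: 18.2
eef_pos: [439.9, -13.5, 211.6]
eef_rot: [-1.55, -0.002, -1.628]
wrist_force: [-1.3, 0.1, 0.7]
finger_gap: 50.1
```

View pics/o1.png

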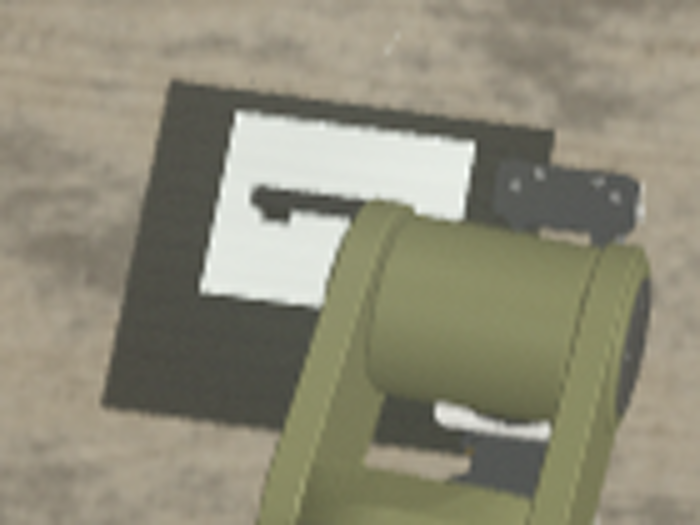

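View pics/o0.png

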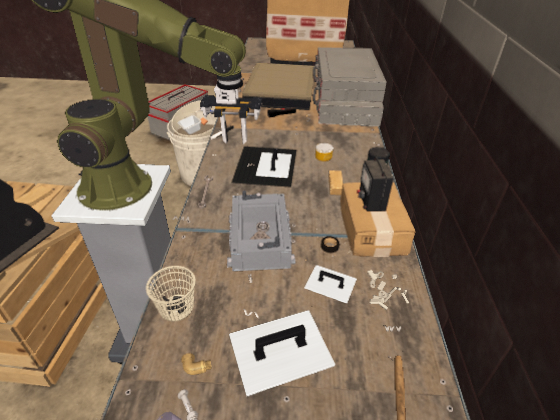

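```bash
python3 - <<'E'
from h import *
t=load("top","9");s=load("side","9")
def o(p,sc,u0,v0): return [(p[0]+.5)/sc-.5+u0,(p[1]+.5)/sc-.5+v0]
w=-.058;R=np.array([[np.cos(w),np.sin(w)],[-np.sin(w),np.cos(w)]])
for p in[(237,112),(475,143),(200,293)]:
    X=atz(t,*o(p,5,120,180),10); print((R@(X[:2]-[522.56,179.74])).round(1))
P=cloud(s); m=(s["frame"].min(2)>170)
sel=m[150:178,257:293]; Q=P[150:178,257:293][sel]; Q=Q[Q[:,2]<20]
A=np.c_[Q[:,:2]-Q[:,:2].mean(0),np.ones(len(Q))]; print(len(Q),np.linalg.lstsq(A,Q[:,2],rcond=None)[0])
crop(s,210,310,185,275,6,"pics/q.png")
E
```

```text
[92.4 80. ]
[ 92.4 -79.1]
[-29.2  79.9]
630 [ 7.53489720e-04 -3.99426047e-03  6.99311002e+00]
```

View pics/q.png

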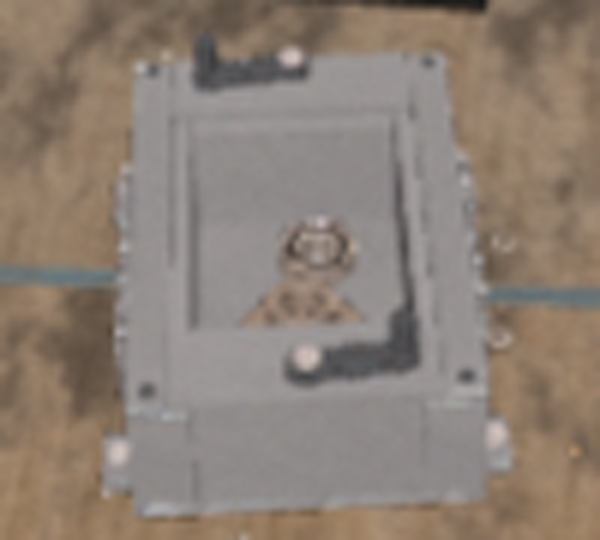

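View pics/o2.png

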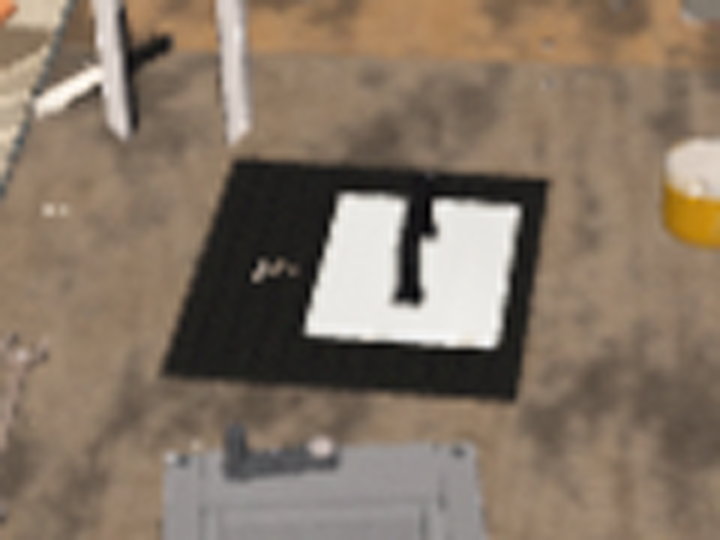

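The cover lies flat (fitted slope 0.004 rad) with about 17 mm margin at its closest edge. Both buttons are aside. Handing in.

```bash
python3 -c "
from cell import manip,monitor
s=monitor.read_state();print(s['clock'],abs(s['qd']).max())
print(manip.sign_off())"
```

```text
18.3 0.0026729941977516438
the job is handed in; nothing more can be done
None
```

I opened the box and handed the job in at about 18.3 s; the hand-in gave no verdict. I swung both turn buttons along their flanges, the right towards box +x and the left towards box -x. Then I lifted the cover out by its handle, set it on the mat under contact and released it.

**Last checks, from the camera pictures and the robot's state:**
- **Cover position:** the three corners I could see are at mat x +92/−29 mm and y ±80 mm. The smallest margin to the mat's edge is about 17 mm, on the +x side. The fourth corner was hidden by the arm in the top picture, but the side picture shows it on the mat.
- **Cover flatness:** it lies handle up, and the depth fit gives a slope of about 0.004 rad.
- **Buttons:** both look turned by about 1.4–1.5 rad, judged from the pictures.
- **Robot:** the arm was still and clear of everything.
- **Tin, block and tape:** they look unmoved in the side picture, but I did not measure them.

**What disagreed:**
- **Cover height:** the side camera's depth put the cover's top at about 7 mm, where 10 mm is expected. That is roughly the calibration's error.
- **Box position:** the two cameras differed by about 3 mm in y.
- **First move call:** it was refused because I left out "ty"; nothing moved.

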